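# Open a seized autoclave vessel

### The job

The screw cap of the steel autoclave vessel in the holding block has seized after its run: grip it firmly, break it loose with a short hard twist to the left (anticlockwise from above), then spin it off, letting it rise on its thread without forcing it up or down, as loaded steel threads gall. Only when it is free of the thread lift it off, leaving the vessel fully seated in its block, and set the cap down gently, open side down, flat on the floor of the steel tray next to the forceps, disturbing nothing else.

Things in the scene. Friction and masses are not known exactly. Their poses are not given: they have to be found in the camera images.
- cap_centre (a point): Knurled steel screw cap on the vessel, 50 mm across, 32.5 mm high, 0.25 kg; the point is its centre half-way up (16 mm above its open underside), z up. Right-hand thread, seized: 0.5 to 1 N m breaks it loose, then it turns easily, climbing on its steep three-start thread, and comes free about 0.4 turn from shut; how tight it is varies. 5 mm of air below it.
- vessel: Stainless autoclave vessel, 0.9 kg: square foot 62 x 62 x 40 mm, round body 54 mm across up to the shoulder at 121 mm, threaded neck 34 mm across (40 mm over the thread) up to the rim at 150 mm; origin under its foot, z up, x and y square to the foot. Stands loose in the block's pocket; more than about 10 N of pull lifts it out.
- block: Holding block bolted to the worktop: 124 x 124 x 10 mm base with a square pocket for the vessel's foot, 66 mm inside, walls 9 mm thick, top 45 mm above the worktop. It keeps the vessel from turning (about 0.1 rad of play) but not from lifting. Origin under its centre, z up; the vessel stands 10 mm above the origin.
- tray: Shallow stainless tray fixed to the worktop, 140 mm (x) by 200 mm (y), rim 15 mm high, floor 2 mm above its origin, which lies under its centre; z up. The forceps lie along its +x side, the rest of the floor is free.
- forceps_centre (a point): Forceps, 12 x 120 x 10 mm, lying loose in the tray along its y direction, about 44 mm to the +x side of the tray's centre; the point is their middle. Bystander.
- green_rack: Green tube rack, 66 x 90 x 45 mm, behind the work at the left; origin under its centre. Bystander.
- dropper_bottle: White dropper bottle, 44 mm across, 108 mm high, behind the work; origin under its centre. Bystander.
- blue_lid_pot: White pot with a blue lid, 68 mm across, 62 mm high, behind the work; origin under its centre. Bystander.
- spray_bottle: White wash bottle with a bent spout, 71 x 112 mm, 187 mm high, behind the work at the right; origin under it. Bystander.
- tube_lying: 15 ml tube, 20 mm thick, 119 mm long, lying on the worktop at the right; origin under its middle. Bystander.
- pipette_stand: Fixed pipette stand at the left, 0.3 m high, with a pole and a hanging pipette about 30 mm off its origin, which lies under its foot. An obstacle to go round or over.
There are look-alikes about, which are no part of the job. What is shaped like the part that bears cap_centre but pink is not meant.

How it is judged:
On the way, in this order (a step that is already met when the one before it is completed fails the run):
1. the cap is turned loose and has climbed on its thread by about 2 mm, still on the neck (z of cap_centre in the frame of vessel between 0.1445 and 0.16 m), for 0.2 s.
2. the cap is lifted clear of the neck (z of cap_centre in the frame of vessel above 0.17 m), for 0.1 s.
At the end, for the whole second after the job is handed in: The cap rests flat and open side down on the tray's floor (within 2.5 mm of lying there, tilted less than 0.1 rad), let go and still; the vessel is seated in the block (within 2.5 mm) and upright (0.06 rad) (x of cap_centre in the frame of tray between -0.045 and 0.045 m and y of cap_centre in the frame of tray between -0.075 and 0.075 m and z of cap_centre in the frame of tray between 0.014 and 0.0205 m and angle between cap_centre's own z axis and vertical below 0.1 rad and linear speed of cap below 0.02 m/s and z of vessel in the frame of block below 0.0125 m and angle between vessel's own z axis and vertical below 0.06 rad); the robot touches nothing.
It fails at once if the vessel is lifted more than 4 mm in its block (z of vessel in the frame of block above 0.014 m).
It fails at once if the vessel is tipped by more than 0.1 rad (angle between vessel's own z axis and vertical above 0.1 rad).
It fails at once if the loose thread is loaded with over 40 N while the cap is on it (steel threads gall) (z of cap_centre in the frame of vessel above 0.1445 m and contact force between cap and vessel above 40 N).
It fails at once if the cap is dropped (let go and faster than 0.4 m/s) (linear speed of cap above 0.4 m/s and not (contact force between the fingers and cap above 0.05 N)).
It fails at once if a bystander is shifted by more than 20 mm (distance of any of forceps_centre, green_rack, dropper_bottle, blue_lid_pot, spray_bottle, tube_lying from where it was at the start of the episode above 0.02 m).
It also fails if it takes over 58 s, if anything falls off the work surface, if the arm or the gripper's body presses on something with over 40 N, if the wrist force passes 120 N, or if a joint passes its speed limit or range.

### The arm

A 6-joint arm with a two-finger parallel gripper is mounted at the origin on a cart in front of the work surface, level with it; the furniture and walls round the work are solid. World frame = base frame: x ahead of the robot, y to its left, z up, the work surface at z = 0. Lengths are in m, angles in rad, forces in N, time in s.
With the tool pointing down it reaches from about 0.275 to 0.875 m from the base axis. Payload 12.5 kg.
Tool frame: the origin (TCP) lies at the very end of the fingers, on their centre line; the grasp point (between the pads) lies 19 mm behind it; x points along the fingers, z is the direction in which the jaws open and shut, and the axes are right-handed (so a half turn about x gives the same grasp; the last joint's range is limited). The gripper opens to 85 mm and grips with 20 to 120 N. Pads are 22 mm wide; open, the fingers measure 114 mm over their backs; the gripper's body (76 mm by 85 mm) begins 54 mm behind the grasp point. The pads swing forward as they close: fully open they stand 13 mm farther back than shut.
Start: joints at [1.04, 0.351, 1.652, -0, 1.139, -0.085], TCP at [0.237, 0.496, 0.231] pointing down, gripper open.
Joint ranges: [-2.75, 2.75], [-0.79, 2.1], [0.01, 2.65], [-1.57, 4.71], [0.07, 3.14], [-2.87, 2.87]. Speed limits (rad/s): [2.22, 2.22, 2.79, 3.14, 3.14, 3.14].

### API

Orientations are given as a rotation vector (axis times angle).
In Python, from bench import get_state, get_image, job_done gives the robot as it stands.
- The arm moves only by the tool move_arm, never from a script. Its arguments are lists of equal length, an entry for each row: "xyz": the shift along the tool's x, y, z in m, a list of three; "delta_rot": the turn, a rotation vector about the tool's x, y, z in rad, a list of three; "jaw": the closure, from 0 (fully open) to 1 (shut). In form: {"xyz": [[x, y, z], ...], "delta_rot": [[wx, wy, wz], ...], "jaw": [jaw, ...]}. A call has 1 to 12 rows; each row shifts and turns the commanded pose from where the row before left it, along the tool's axes as they then stand; what a row does not reach is not made up. A row lasts 1/10 s, in which the tool goes at most 50 mm and 8.59 degrees, less where a joint would pass 70% of its speed; a pose out of reach is approached as far as the arm can. A call is refused whole if a number of a shift passes 0.05 or a number of a turn 0.15, either way. A call with a gripper value outside its range is refused whole. The fingers move at their own pace and stop on an object; "grip_force" is the grip in N (left out, the last holds). Time passes only in rows, so rows that do not move let the fingers close. It gives the time, the measured TCP pose, the force and the opening at its end, in the units of the state.
- get_state(): the state, without advancing time (a new reading comes with each control period).
- get_image(name): name is "side" or "top"; returns a dict with "img" (480x640x3 uint8, red, green, blue), "fov_y" (degrees; the focal length in pixels is half the picture's height over the tangent of half this angle, whatever the lens; pixels are square), "cx", "cy" (the principal point, pixels), "k1" (the pictures are not rectified: a ray, as slopes to the right and down, at radius r is drawn at 1 + k1 r^2 times it, then the intrinsics apply), "rvec" (rotation vector, rad) and "tvec" (3), from world to camera coordinates, as OpenCV has them. Camera axes: x right, y down, z forward; pixel columns grow to the right and rows downward; lengths in m; the calibration is good to about 2 mm. A picture is of the moment at which its call begins. There is no depth.
- job_done(): hands the job in, once; it reports no verdict.
The state is a dict: "time": time; "qpos": joint angles; "qvel": joint speeds; "joint_efforts": joint torques, N m; "eef_pos": TCP position; "orientation": TCP orientation; "force": force on the tool from outside, world axes, zero at the start; "torque": the same for the moment, N m; "gripper_width": finger opening in m.
Only numpy, scipy, OpenCV 4.12 (cv2) and the standard library are available. Lean on these libraries where they do the work, as an engineer would, in place of code of your own. Each camera call takes 0.05 s, during which the arm holds its last target.

## Working session

There is one attempt and no reset: what is moved stays moved. The work goes in short steps, Python scripts to look and compute and a tool call to move; the robot and the scene stay as the last step left them, time stands still between calls to the robot, and variables do not carry over. Pictures are saved under pics/ and viewed, and the job is handed in when it is done.

Besides the shell and the picture viewer there is one more tool, called after "Call:" as name(argument=value, ...) on one line, values as JSON. move_arm: Moves the arm, as the interface text tells. Its arguments: {"type":"object","properties":{"xyz":{"type":"array","items":{"type":"array","items":{"type":"number"}}},"delta_rot":{"type":"array","items":{"type":"array","items":{"type":"number"}}},"jaw":{"type":"array","items":{"type":"number"}},"grip_force":{"type":"number"}},"required":["xyz","delta_rot","jaw"]}

```bash
mkdir -p pics; cat > h.py <<'E'
import numpy as np,cv2,pickle
from bench import *
def snap(n,f):
    d=get_image(n); cv2.imwrite(f'pics/{f}.png',d['img'][:,:,::-1]); pickle.dump(d,open(f'{f}.pkl','wb')); return d
def K(d):
    f=240/np.tan(np.radians(d['fov_y'])/2); return f
def proj(d,P):
    P=np.atleast_2d(P); R=cv2.Rodrigues(np.array(d['rvec'],float))[0]; c=P@R.T+np.array(d['tvec'])
    s=c[:,:2]/c[:,2:]; r2=(s**2).sum(1,keepdims=True); return s*(1+d['k1']*r2)*K(d)+[d['cx'],d['cy']]
def ray(d,uv):
    f=K(d); s0=(np.array(uv,float)-[d['cx'],d['cy']])/f; s=s0.copy()
    for _ in range(30): s=s0/(1+d['k1']*(s@s))
    R=cv2.Rodrigues(np.array(d['rvec'],float))[0]; o=-R.T@np.array(d['tvec']); v=R.T@np.array([*s,1]); return o,v
def onz(d,uv,z):
    o,v=ray(d,uv); return o+v*(z-o[2])/v[2]
E
python3 - <<'E'
from h import *
for n in('side','top'):
    d=snap(n,n+'0'); print({k:v for k,v in d.items() if k!='img'})
print(get_state())
E
```

```text
{'fov_y': 46.03930279543288, 'cx': 318.92394910797145, 'cy': 243.18141069419246, 'k1': -0.00896565582179706, 'rvec': array([ 1.92312912, -1.69384945,  0.58218871]), 'tvec': array([-0.07817571,  0.48026853,  1.1354938 ])}
{'fov_y': 57.98066547216824, 'cx': 319.24856311674523, 'cy': 239.82739398610187, 'k1': -0.0023006646948731187, 'rvec': array([ 2.1208867 , -2.10970462,  0.20102389]), 'tvec': array([0.0055014 , 0.54746559, 1.09277291])}
{'time': 0.1, 'qpos': array([ 1.04040172e+00,  3.51243514e-01,  1.65234717e+00, -3.12284155e-05,
        1.13910115e+00, -8.46220265e-02]), 'qvel': array([-2.86127797e-04, -2.29714485e-03, -9.39496043e-04,  5.43153766e-04,
        7.80280591e-05, -1.04158383e-03]), 'joint_efforts': array([ 1.26656494e-03, -5.06839800e+01, -2.91875839e+01, -6.19824141e-05,
        2.68044947e-03, -7.27454108e-06]), 'eef_pos': array([0.23698037, 0.49600029, 0.23078367]), 'orientation': array([-0.87545911,  1.38869568,  0.87458838]), 'force': array([-0.91918653, -0.66548141,  0.12951242]), 'torque': array([0.01269213, 0.00393108, 0.02538314]), 'gripper_width': 0.08553376010356974}
```

View pics/side0.png

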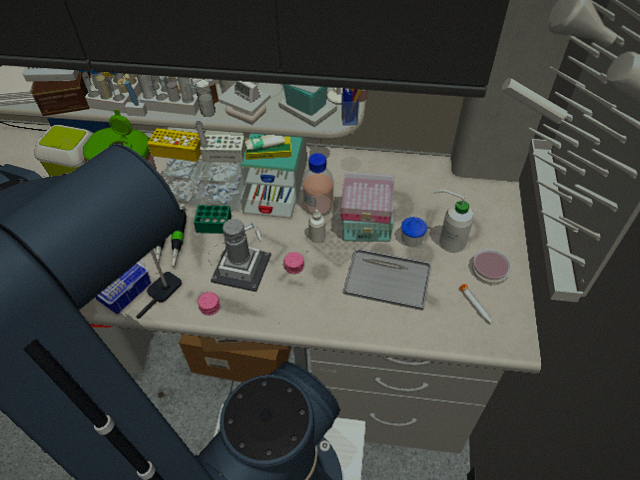

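View pics/top0.png

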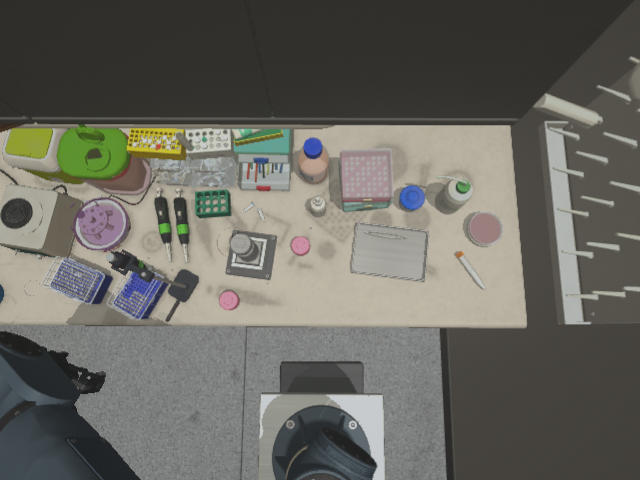

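```bash
python3 - <<'E'
import cv2
a=cv2.imread('pics/side0.png')[200:320,180:450];b=cv2.imread('pics/top0.png')[180:300,200:450]
cv2.imwrite('pics/c1.png',cv2.resize(a[:100,10:120],None,fx=6,fy=6,interpolation=2))
cv2.imwrite('pics/c2.png',cv2.resize(b[30:110,10:90],None,fx=7,fy=7,interpolation=2))
cv2.imwrite('pics/c3.png',cv2.resize(b[30:110,140:240],None,fx=7,fy=7,interpolation=2))
E
```

```text
(no output)
```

View pics/c1.png

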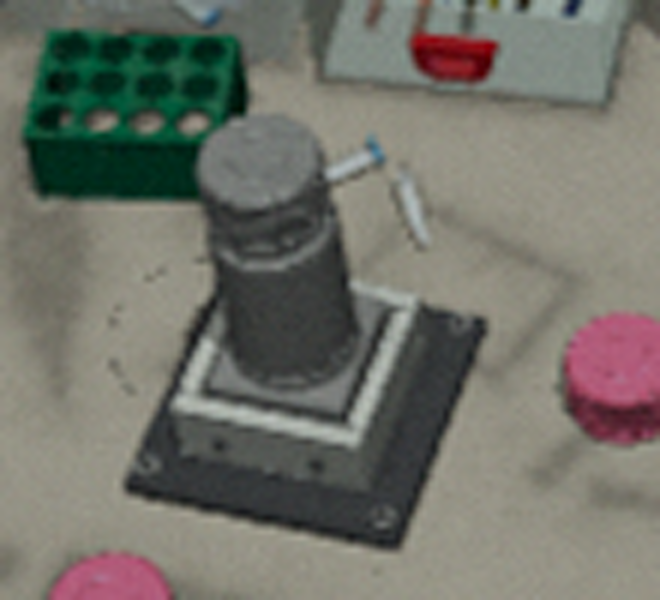

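View pics/c2.png

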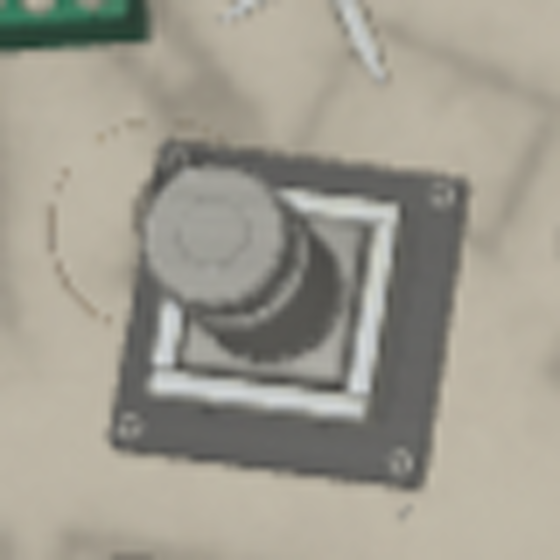

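View pics/c3.png

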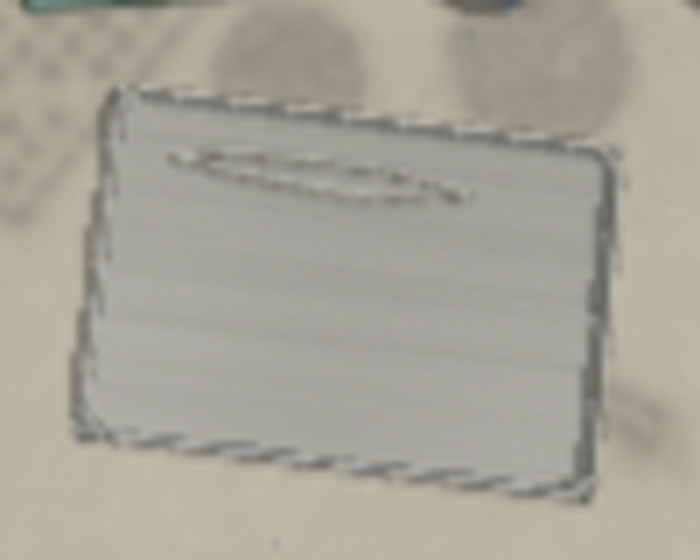

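```bash
python3 - <<'E'
from h import *
t=pickle.load(open('top0.pkl','rb'));s=pickle.load(open('side0.pkl','rb'))
a=(np.array([213,238])+.5)/7-.5+210; print('cap top(top)',onz(t,a,.1685))
b=(np.array([262,165])+.5)/6-.5+[190,200]; print('cap top(side)',onz(s,b,.1685))
# triangulate
o1,v1=ray(t,a);o2,v2=ray(s,b);M=np.c_[v1,-v2];x=np.linalg.lstsq(M,o2-o1,rcond=None)[0];print(o1+v1*x[0],o2+v2*x[1])
C=np.array([onz(t,(np.array(p)+.5)/7-.5+210,.01) for p in[(165,145),(468,180),(422,488),(110,447)]]);print('block',C.mean(0),np.round(C,3))
for i in range(4):
  e=C[(i+1)%4]-C[i];print(np.linalg.norm(e),np.degrees(np.arctan2(e[1],e[0])))
C=np.array([onz(t,(np.array(p)+.5)/7-.5+[340,210],.015) for p in[(112,90),(615,148),(588,500),(78,432)]]);print('tray',C.mean(0),np.round(C,3))
for i in range(4):
  e=C[(i+1)%4]-C[i];print(np.linalg.norm(e),np.degrees(np.arctan2(e[1],e[0])))
from scipy.spatial.transform import Rotation as R
st=get_state();print(R.from_rotvec(st['orientation']).as_matrix().round(3))
# pink caps & others
for p in[(301,245),(229,300)]:print(onz(t,p,.03))
print('pip',onz(t,(183,284),.0),onz(t,(118,256),.3))
E
```

```text
cap top(top) [0.51470493 0.19582748 0.1685    ]
cap top(side) [0.51046504 0.19109773 0.1685    ]
[0.5160599  0.19721738 0.16132555] [0.51680326 0.19359799 0.16076475]
block [0.51477631 0.19466972 0.01      ] [[0.582 0.247 0.01 ]
 [0.568 0.127 0.01 ]
 [0.447 0.142 0.01 ]
 [0.462 0.263 0.01 ]]
0.12095229137322072 -96.44664547467023
0.12250145421158973 173.09772897362956
0.12241372950739328 82.8351963936865
0.12098758436488424 -7.595579956892812
tray [ 0.52485296 -0.18208387  0.015     ] [[ 0.605 -0.091  0.015]
 [ 0.582 -0.288  0.015]
 [ 0.444 -0.272  0.015]
 [ 0.469 -0.077  0.015]]
0.1982988175821662 -96.5189956265222
0.13923548800368662 173.30174173253732
0.1969144463212902 82.64161007587626
0.1363535242030169 -6.111450943003133
[[-0.001 -0.902  0.431]
 [-0.001  0.431  0.902]
 [-1.     0.    -0.001]]
[0.53771918 0.05771944 0.03      ]
[0.38943575 0.24539247 0.03      ]
pip [0.43368197 0.37934872 0.        ] [0.46262684 0.42091781 0.3       ]
```

Call:
move_arm(xyz=[[-0.02,0,-0.05],[-0.02,0,-0.05],[-0.02,0,-0.05],[0,-0.0395,-0.0158],[0,-0.0395,-0.0158],[0,-0.0395,-0.0158],[0,-0.0395,-0.0158],[0,-0.0395,-0.0158],[0,-0.0395,-0.0158],[0,-0.0395,-0.0158],[0,0,0]], delta_rot=[[0,0,0],[0,0,0],[0,0,0],[0,0,0],[0,0,0],[0,0,0],[0,0,0],[0,0,0],[0,0,0],[0,0,0],[0,0,0]], jaw=[0,0,0,0,0,0,0,0,0,0,0], grip_force=120)

```text
time: 1.2
eef_pos: [0.3811, 0.1487, 0.2868]
orientation: [-0.872, 1.389, 0.871]
force: [-0.5, 0.9, -0.4]
gripper_width: 0.0856
```

Call:
move_arm(xyz=[[0,0,0],[0,0,0],[0,0,0],[0,0,0],[0,0,0],[0,0,0],[0,0,0],[0,0,0],[0,0,0],[0,0,0],[0,0,0],[0,0,0]], delta_rot=[[0.145,0,0],[0.145,0,0],[0.145,0,0],[0.145,0,0],[0.145,0,0],[0.145,0,0],[0.145,0,0],[0.145,0,0],[0.145,0,0],[0.145,0,0],[0.145,0,0],[0.145,0,0]], jaw=[0,0,0,0,0,0,0,0,0,0,0,0])

```text
time: 2.4
eef_pos: [0.3784, 0.1519, 0.2868]
orientation: [0.486, 1.516, -0.486]
force: [0.5, 0.4, 0.6]
gripper_width: 0.0853
```

Call:
move_arm(xyz=[[0,0,0],[0,0,0],[0,0,0],[0,0,0],[0,0,0]], delta_rot=[[0.145,0,0],[0.145,0,0],[0.145,0,0],[0.095,0,0],[0,0,0]], jaw=[0,0,0,0,0])

```text
time: 2.9
eef_pos: [0.3784, 0.1519, 0.2868]
orientation: [0.891, 1.381, -0.891]
force: [0.2, -1.0, -0.6]
gripper_width: 0.085
```

```bash
cat >> h.py <<'E'
from scipy.spatial.transform import Rotation as Ro
def tool(target=None,d=None):
    s=get_state();R=Ro.from_rotvec(s['orientation']).as_matrix()
    print('t',round(s['time'],2),'pos',s['eef_pos'].round(4),'yaw',round(np.arctan2(R[1,2],R[0,2]),4),'q',s['qpos'].round(3),'F',s['force'].round(2),'T',s['torque'].round(3),'w',round(s['gripper_width'],4))
    print('xaxis',R[:,0].round(4))
    if target is not None: print('toolshift',(R.T@(np.array(target)-s['eef_pos'])).round(4))
    if d is not None: print('toolshift',(R.T@np.array(d)).round(4))
E
python3 - <<'E'
from h import *
tool([.5145,.195,.29])
E
```

```text
t 2.9 pos [0.3784 0.1519 0.2868] yaw -1.1459 q [0.267 0.022 1.913 0.    1.207 1.413] F [ 0.24 -1.03 -0.58] T [-0.018  0.03  -0.021] w 0.085
xaxis [-6.e-04 -1.e-04 -1.e+00]
toolshift [-0.0033  0.1418  0.0168]
```

Call:
move_arm(xyz=[[0,0.035,0.004],[0,0.035,0.004],[0,0.035,0.004],[0,0.0368,0.0048],[0.03,0,0],[0.03,0,0],[0,0,0]], delta_rot=[[0,0,0],[0,0,0],[0,0,0],[0,0,0],[0,0,0],[0,0,0],[0,0,0]], jaw=[0,0,0,0,0,0,0])

```text
time: 3.6
eef_pos: [0.513, 0.1946, 0.2233]
orientation: [0.884, 1.387, -0.893]
force: [-0.7, 0.7, 0.8]
gripper_width: 0.0854
```

```bash
python3 - <<'E'
from h import *
tool([.5145,.195,.23])
for n in('side','top'):
    d=snap(n,n+'1'); c=proj(d,get_state()['eef_pos'])[0]; print(c)
    u,v=c.astype(int); im=d['img'][v-45:v+65,u-60:u+60,::-1]; print(u-60,v-45)
    cv2.imwrite(f'pics/{n}1c.png',cv2.resize(im,None,fx=5,fy=5,interpolation=2))
E
```

```text
t 3.6 pos [0.513  0.1946 0.2233] yaw -1.142 q [0.278 0.36  1.659 0.    1.129 1.42 ] F [-0.71  0.75  0.77] T [ 0.016 -0.033  0.039] w 0.0854
xaxis [-0.0069 -0.0019 -1.    ]
toolshift [-0.0067  0.0015  0.0003]
[228.69985076 209.54310041]
168 164
[235.46023942 238.58892621]
175 193
```

View pics/side1c.png

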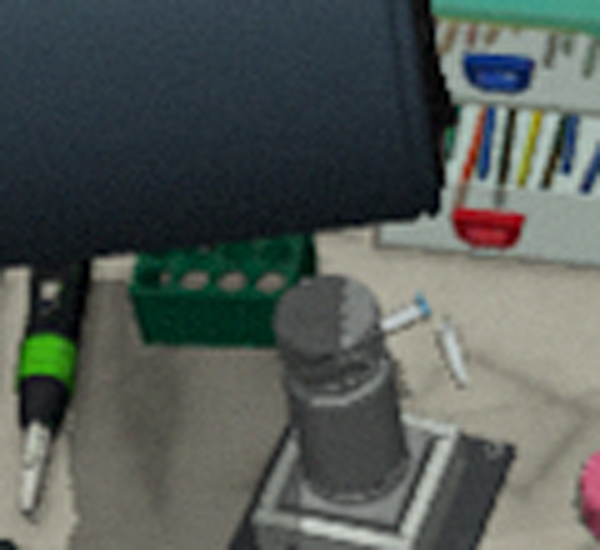

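View pics/top1c.png

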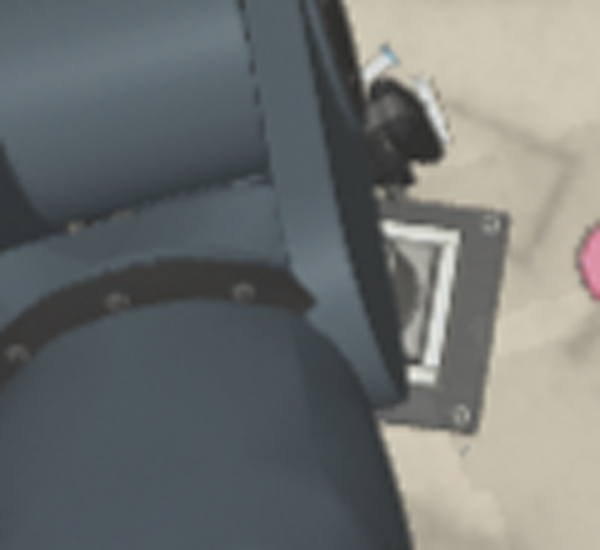

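```bash
python3 - <<'E'
from h import *
t=pickle.load(open('top0.pkl','rb'));s=pickle.load(open('side0.pkl','rb'))
f=lambda p:(np.array(p)+.5)/6-.5+[190,200]
# side: diag corners and third
C=np.array([onz(s,f(p),.01) for p in[(128,490),(400,546),(486,320)]]);print('side block corners',C.round(4),'centre from diagonal',(C[0]+C[2])/2)
# inner pocket top corners, z=.045 side outer: (172,405),(358,443),(418,298)
C=np.array([onz(s,f(p),.045) for p in[(172,405),(358,445),(418,298)]]);print('side pocket',C.round(4),(C[0]+C[2])/2)
g=lambda p:(np.array(p)+.5)/7-.5+210
C=np.array([onz(t,g(p),.045) for p in[(148,388),(362,416),(400,206)]]);print('top pocket',C.round(4),(C[0]+C[2])/2)
for n,d,off,k in(('side',s,(190,200),6),('top',t,(210,210),7)):
  # overlay for hypothesis
  im=cv2.resize(d['img'][off[1]:off[1]+100,off[0]:off[0]+110,::-1],None,fx=k,fy=k,interpolation=2).copy()
  a=np.linspace(0,2*np.pi,90)
  for c,col in(((.5145,.195),(0,0,255)),((.5125,.193),(0,255,0))):
    for z,r in((.1685,.025),(.136,.025),(.131,.027),(.05,.027)):
      p=proj(d,np.c_[c[0]+r*np.cos(a),c[1]+r*np.sin(a),0*a+z])
      p=(p-off+.5)*k-.5; cv2.polylines(im,[p.round().astype(int)],True,col,1)
  cv2.imwrite(f'pics/ov_{n}.png',im[:600])
E
```

```text
side block corners [[0.4564 0.2581 0.01  ]
 [0.4425 0.1378 0.01  ]
 [0.5645 0.1241 0.01  ]] centre from diagonal [0.51044929 0.19110036 0.01      ]
side pocket [[0.4778 0.2388 0.045 ]
 [0.4671 0.157  0.045 ]
 [0.5463 0.1475 0.045 ]] [0.51204556 0.19314821 0.045     ]
top pocket [[0.4803 0.2419 0.045 ]
 [0.4701 0.1608 0.045 ]
 [0.5508 0.1488 0.045 ]] [0.51555425 0.19536596 0.045     ]
```

View pics/ov_side.png

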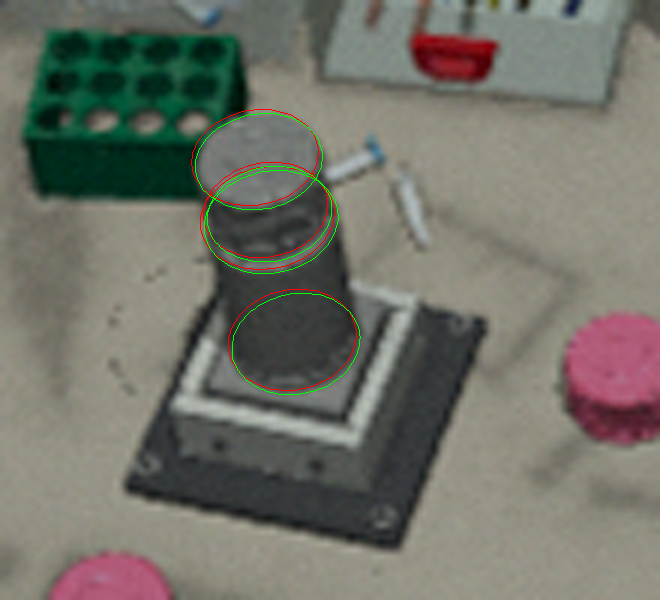

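View pics/ov_top.png

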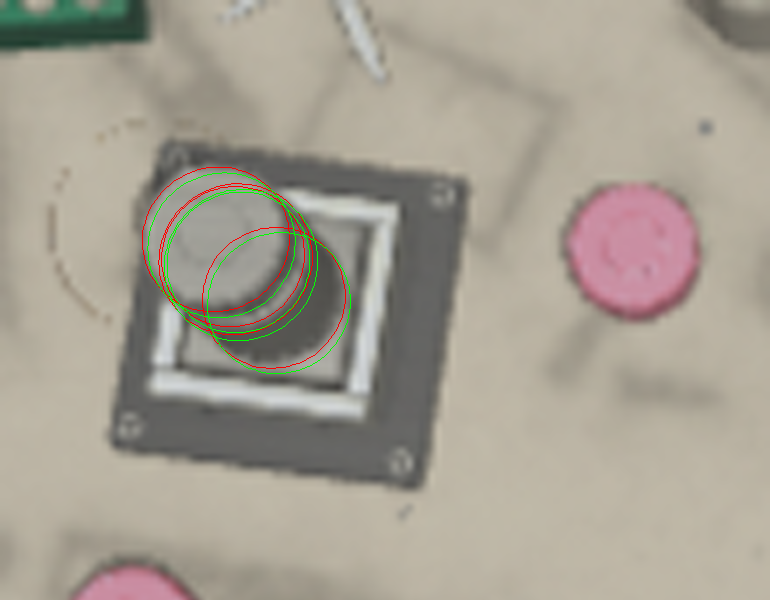

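Call:
move_arm(xyz=[[0,0,0],[0,0,0],[0,0,0],[0,0,0],[0,0,0],[0,0,0],[0,0,0],[0,0,0],[0,0,0],[0,0,0]], delta_rot=[[0.145,0,0],[0.145,0,0],[0.145,0,0],[0.145,0,0],[0.145,0,0],[0.145,0,0],[0.145,0,0],[0.145,0,0],[0.05,0,0],[0,0,0]], jaw=[0,0,0,0,0,0,0,0,0,0], grip_force=20)

```text
time: 4.7
eef_pos: [0.5155, 0.1951, 0.2291]
orientation: [1.761, 0.73, -1.756]
force: [0.0, -0.8, 0.1]
gripper_width: 0.0853
```

```bash
python3 - <<'E'
from h import *
tool([.513,.1935,.139])
E
```

```text
t 4.7 pos [0.5155 0.1951 0.2291] yaw -2.3545 q [ 0.277  0.354  1.653 -0.     1.132  2.632] F [ 0.03 -0.75  0.11] T [-0.017  0.002 -0.032] w 0.0853
xaxis [ 2.8e-03  8.0e-04 -1.0e+00]
toolshift [ 0.09   -0.0008  0.0032]
```

Call:
move_arm(xyz=[[0,-0.0008,0.0032],[0.03,0,0],[0.03,0,0],[0.015,0,0],[0,0,0]], delta_rot=[[0,0,0],[0,0,0],[0,0,0],[0,0,0],[0,0,0]], jaw=[0,0,0,0,0])

```text
time: 5.2
eef_pos: [0.5111, 0.1928, 0.1507]
orientation: [1.755, 0.732, -1.761]
force: [0.6, -0.4, 0.6]
gripper_width: 0.0854
```

Call:
move_arm(xyz=[[0.008,0,0],[0.007,0,0],[0,0,0]], delta_rot=[[0,0,0],[0,0,0],[0,0,0]], jaw=[0,0,0])

```text
time: 5.5
eef_pos: [0.5119, 0.1931, 0.1367]
orientation: [1.759, 0.73, -1.759]
force: [0.0, 0.2, -0.0]
gripper_width: 0.0853
```

```bash
python3 - <<'E'
from h import *
tool([.513,.1935,.139])
E
```

```text
t 5.5 pos [0.5119 0.1931 0.1367] yaw -2.3546 q [ 0.276  0.463  1.745 -0.     0.934  2.63 ] F [ 0.03  0.23 -0.04] T [ 0.019  0.003 -0.005] w 0.0853
xaxis [-4.e-04 -1.e-04 -1.e+00]
toolshift [-0.0023  0.0005 -0.001 ]
```

Call:
move_arm(xyz=[[0,0,0],[0,0,0],[0,0,0],[0,0,0],[0,0,0],[0,0,0]], delta_rot=[[0,0,0],[0,0,0],[0,0,0],[0,0,0],[0,0,0],[0,0,0]], jaw=[0.2,0.3,0.35,0.35,0.35,0.35])

```text
time: 6.1
eef_pos: [0.5124, 0.1933, 0.1373]
orientation: [1.76, 0.73, -1.758]
force: [0.6, 2.0, 1.5]
gripper_width: 0.0555
```

```bash
python3 - <<'E'
from h import *
tool([.513,.1935,.139])
E
```

```text
t 6.1 pos [0.5124 0.1933 0.1373] yaw -2.355 q [0.276 0.462 1.744 0.    0.934 2.631] F [0.57 1.95 1.46] T [ 0.231 -0.252  0.052] w 0.0555
xaxis [ 8.e-04  3.e-04 -1.e+00]
toolshift [-0.0017  0.0003 -0.0006]
```

Call:
move_arm(xyz=[[0,0,-0.003],[0,0,0],[0,0,0]], delta_rot=[[0,0,0],[0,0,0],[0,0,0]], jaw=[0.35,0.35,0.35])

```text
time: 6.4
eef_pos: [0.514, 0.1952, 0.1368]
orientation: [1.758, 0.73, -1.76]
force: [-0.8, -0.5, 0.3]
gripper_width: 0.0554
```

```bash
python3 - <<'E'
from h import *
tool()
E
```

```text
t 6.4 pos [0.514  0.1952 0.1368] yaw -2.3549 q [ 0.278  0.467  1.738 -0.     0.938  2.633] F [-0.82 -0.5   0.35] T [-0.045 -0.081  0.061] w 0.0554
xaxis [-6.e-04 -3.e-04 -1.e+00]
```

Call:
move_arm(xyz=[[0,0,0],[0,0,0],[0,0,0]], delta_rot=[[0,0,0],[0,0,0],[0,0,0]], jaw=[0.38,0.39,0.39])

```text
time: 6.7
eef_pos: [0.5142, 0.1952, 0.137]
orientation: [1.759, 0.73, -1.759]
force: [-0.6, 0.2, 0.2]
gripper_width: 0.0521
```

```bash
python3 - <<'E'
from h import *
tool()
E
```

```text
t 6.7 pos [0.5142 0.1952 0.137 ] yaw -2.3551 q [ 0.278  0.467  1.738 -0.     0.937  2.633] F [-0.57  0.22  0.15] T [-0.051 -0.019 -0.021] w 0.0521
xaxis [-2.e-04 -1.e-04 -1.e+00]
```

Call:
move_arm(xyz=[[0,0,0],[0,0,0],[0,0,0]], delta_rot=[[0,0,0],[0,0,0],[0,0,0]], jaw=[0.42,0.5,0.5], grip_force=20)

```text
time: 7.0
eef_pos: [0.5142, 0.1952, 0.1372]
orientation: [1.759, 0.73, -1.759]
force: [-1.7, -0.6, 3.7]
gripper_width: 0.0495
```

```bash
python3 - <<'E'
from h import *
tool()
E
```

```text
t 7.0 pos [0.5142 0.1952 0.1372] yaw -2.355 q [ 0.278  0.467  1.737 -0.     0.938  2.633] F [-1.74 -0.63  3.71] T [-0.199  0.3   -0.074] w 0.0495
xaxis [ 0. -0. -1.]
```

Call:
move_arm(xyz=[[0,0,0],[0,0,0],[0,0,0],[0,0,0]], delta_rot=[[0,0,0],[0,0,0],[0,0,0],[0,0,0]], jaw=[0.6,0.8,1,1], grip_force=120)

```text
time: 7.4
eef_pos: [0.5144, 0.1953, 0.1377]
orientation: [1.76, 0.73, -1.759]
force: [-4.6, -1.5, 8.9]
gripper_width: 0.0478
```

```bash
python3 - <<'E'
from h import *
tool()
E
```

```text
t 7.4 pos [0.5144 0.1953 0.1377] yaw -2.355 q [ 0.278  0.466  1.737 -0.     0.938  2.633] F [-4.62 -1.48  8.92] T [-0.264  0.543 -0.085] w 0.0478
xaxis [ 5.e-04  1.e-04 -1.e+00]
```

Call:
move_arm(xyz=[[0,0,0],[0,0,0],[0,0,0]], delta_rot=[[-0.14,0,0],[-0.14,0,0],[0,0,0]], jaw=[1,1,1])

```text
time: 7.7
eef_pos: [0.5148, 0.1955, 0.138]
orientation: [1.568, 0.93, -1.565]
force: [-2.5, -0.9, 10.4]
gripper_width: 0.0479
```

```bash
python3 - <<'E'
from h import *
tool()
E
```

```text
t 7.7 pos [0.5148 0.1955 0.138 ] yaw -2.0697 q [ 0.278  0.466  1.736 -0.     0.938  2.348] F [-2.5  -0.91 10.38] T [-0.172  0.318  0.232] w 0.0479
xaxis [ 1.7e-03  4.0e-04 -1.0e+00]
```

Call:
move_arm(xyz=[[0,0,0],[0,0,0]], delta_rot=[[-0.14,0,0],[0,0,0]], jaw=[1,1])

```text
time: 7.9
eef_pos: [0.5149, 0.1954, 0.138]
orientation: [1.47, 1.016, -1.467]
force: [-0.8, -1.0, 9.3]
gripper_width: 0.0483
```

```bash
python3 - <<'E'
from h import *
tool()
E
```

```text
t 7.9 pos [0.5149 0.1954 0.138 ] yaw -1.93 q [ 0.278  0.466  1.736 -0.     0.938  2.208] F [-0.79 -1.02  9.34] T [-0.241  0.156  0.157] w 0.0483
xaxis [ 2.1e-03  4.0e-04 -1.0e+00]
```

Call:
move_arm(xyz=[[0,0,0]], delta_rot=[[-0.14,0,0]], jaw=[1])

```text
time: 8.0
eef_pos: [0.5147, 0.1955, 0.1381]
orientation: [1.373, 1.095, -1.371]
force: [-6.4, -0.9, 16.4]
gripper_width: 0.048
```

```bash
python3 - <<'E'
from h import *
tool()
E
```

```text
t 8.0 pos [0.5147 0.1955 0.1381] yaw -1.7944 q [0.278 0.466 1.736 0.    0.938 2.073] F [-6.42 -0.87 16.37] T [-0.299  1.056 -0.355] w 0.048
xaxis [ 1.4e-03  6.0e-04 -1.0e+00]
```

Call:
move_arm(xyz=[[0,0,0]], delta_rot=[[0,0,0]], jaw=[1])

```text
time: 8.1
eef_pos: [0.5146, 0.1955, 0.1381]
orientation: [1.37, 1.097, -1.368]
force: [-2.7, -0.2, 12.9]
gripper_width: 0.0478
```

```bash
python3 - <<'E'
from h import *
tool()
s=snap('side','side2')
cv2.imwrite('pics/side2c.png',cv2.resize(s['img'][190:300,180:300,::-1],None,fx=5,fy=5,interpolation=2))
E
```

```text
t 8.1 pos [0.5146 0.1955 0.1381] yaw -1.7902 q [0.278 0.465 1.736 0.    0.938 2.069] F [-2.65 -0.18 12.86] T [-0.249  0.479  0.04 ] w 0.0478
xaxis [ 1.3e-03  4.0e-04 -1.0e+00]
```

View pics/side2c.png

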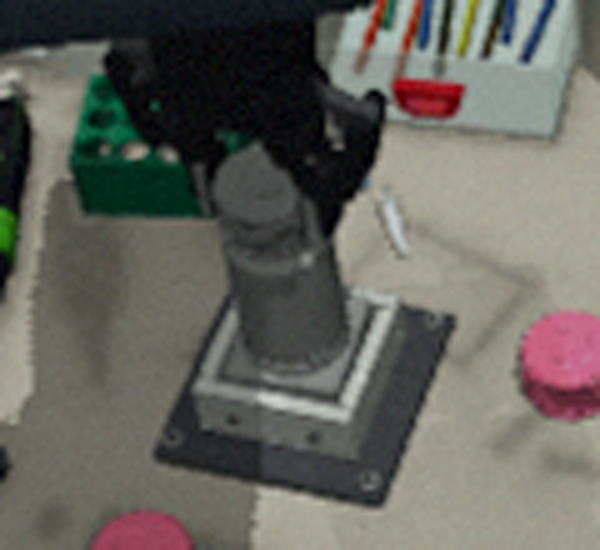

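```bash
python3 - <<'E'
from h import *
a=pickle.load(open('side0.pkl','rb'))['img'];b=pickle.load(open('side2.pkl','rb'))['img']
f=lambda x:cv2.resize(cv2.convertScaleAbs(x[212:262,218:258,::-1],alpha=1.5),None,fx=10,fy=10,interpolation=2)
cv2.imwrite('pics/cmp.png',np.hstack([f(a),f(b)]))
E
```

```text
(no output)
```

View pics/cmp.png

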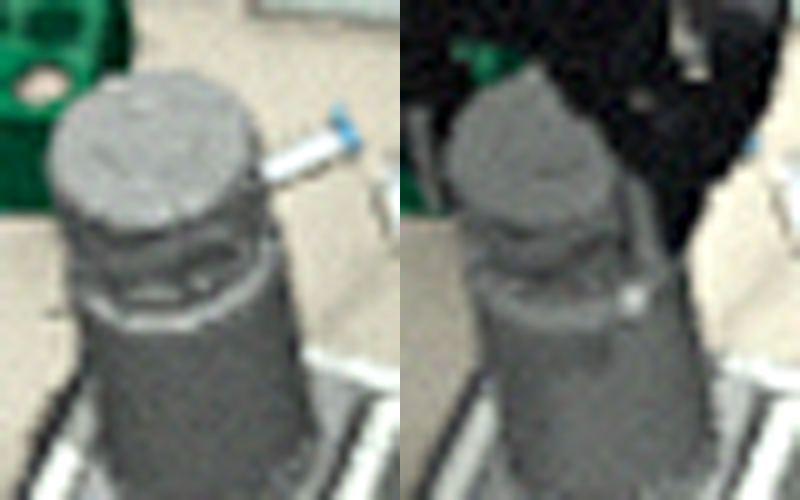

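Call:
move_arm(xyz=[[-0.0008,0,0],[0,0,0]], delta_rot=[[0,0,0],[0,0,0]], jaw=[1,1], grip_force=60)

```text
time: 8.35
eef_pos: [0.5146, 0.1954, 0.1382]
orientation: [1.373, 1.094, -1.371]
force: [-0.8, 0.2, 6.3]
gripper_width: 0.0479
```

```bash
python3 - <<'E'
from h import *
tool()
E
```

```text
t 8.35 pos [0.5146 0.1954 0.1382] yaw -1.7949 q [0.278 0.465 1.736 0.    0.939 2.073] F [-0.77  0.22  6.33] T [-0.043  0.057  0.022] w 0.0479
xaxis [ 1.2e-03  4.0e-04 -1.0e+00]
```

Call:
move_arm(xyz=[[-0.0002,0,0],[-0.0002,0,0],[-0.0002,0,0],[0,0,0]], delta_rot=[[-0.14,0,0],[-0.14,0,0],[-0.14,0,0],[0,0,0]], jaw=[1,1,1,1])

```text
time: 8.75
eef_pos: [0.5147, 0.1952, 0.1397]
orientation: [1.061, 1.296, -1.059]
force: [-1.5, -0.5, 15.1]
gripper_width: 0.0476
```

```bash
python3 - <<'E'
from h import *
tool()
E
```

```text
t 8.75 pos [0.5147 0.1952 0.1397] yaw -1.3703 q [ 0.278  0.463  1.735 -0.     0.942  1.649] F [-1.46 -0.46 15.07] T [-0.406  0.316 -0.009] w 0.0476
xaxis [ 1.4e-03  2.0e-04 -1.0e+00]
```

Call:
move_arm(xyz=[[-0.0012,0,0],[-0.0005,0,0],[-0.0005,0,0],[0,0,0]], delta_rot=[[0,0,0],[-0.14,0,0],[-0.14,0,0],[0,0,0]], jaw=[1,1,1,1])

```text
time: 9.15
eef_pos: [0.5145, 0.1952, 0.1411]
orientation: [0.849, 1.398, -0.848]
force: [0.3, -0.2, 7.5]
gripper_width: 0.0477
```

```bash
python3 - <<'E'
from h import *
tool()
E
```

```text
t 9.15 pos [0.5145 0.1952 0.1411] yaw -1.0903 q [ 0.278  0.461  1.734 -0.     0.945  1.368] F [ 0.31 -0.19  7.53] T [-0.17   0.097 -0.024] w 0.0477
xaxis [ 7.e-04  0.e+00 -1.e+00]
```

Call:
move_arm(xyz=[[-0.0006,0,0],[-0.0006,0,0],[-0.0006,0,0],[0,0,0]], delta_rot=[[-0.14,0,0],[-0.14,0,0],[-0.14,0,0],[0,0,0]], jaw=[1,1,1,1])

```text
time: 9.55
eef_pos: [0.5144, 0.1951, 0.1429]
orientation: [0.525, 1.506, -0.525]
force: [-1.5, -0.1, 7.0]
gripper_width: 0.0478
```

```bash
python3 - <<'E'
from h import *
tool()
E
```

```text
t 9.55 pos [0.5144 0.1951 0.1429] yaw -0.6703 q [ 0.278  0.459  1.733 -0.     0.949  0.948] F [-1.52 -0.15  7.  ] T [-0.11   0.157 -0.024] w 0.0478
xaxis [ 5.e-04 -1.e-04 -1.e+00]
```

Call:
move_arm(xyz=[[-0.0006,0,0],[-0.0006,0,0],[-0.0006,0,0],[0,0,0]], delta_rot=[[-0.14,0,0],[-0.14,0,0],[-0.14,0,0],[0,0,0]], jaw=[1,1,1,1])

```text
time: 9.95
eef_pos: [0.5144, 0.1951, 0.1447]
orientation: [0.196, 1.561, -0.197]
force: [-1.6, -1.9, 8.2]
gripper_width: 0.0478
```

```bash
python3 - <<'E'
from h import *
tool()
E
```

```text
t 9.95 pos [0.5144 0.1951 0.1447] yaw -0.2502 q [ 0.278  0.456  1.732 -0.     0.953  0.528] F [-1.61 -1.89  8.16] T [-0.291  0.24   0.124] w 0.0478
xaxis [ 5.e-04 -2.e-04 -1.e+00]
```

Call:
move_arm(xyz=[[-0.0006,0,0],[-0.0006,0,0],[-0.0006,0,0],[0,0,0]], delta_rot=[[-0.14,0,0],[-0.14,0,0],[-0.14,0,0],[0,0,0]], jaw=[1,1,1,1])

```text
time: 10.35
eef_pos: [0.5144, 0.195, 0.1464]
orientation: [-0.134, 1.566, 0.133]
force: [-0.7, -1.8, 7.9]
gripper_width: 0.0477
```

```bash
python3 - <<'E'
from h import *
tool()
E
```

```text
t 10.35 pos [0.5144 0.195  0.1464] yaw 0.1699 q [ 2.780e-01  4.540e-01  1.731e+00 -1.000e-03  9.570e-01  1.080e-01] F [-0.68 -1.82  7.91] T [-0.406  0.14  -0.024] w 0.0477
xaxis [ 5.e-04 -3.e-04 -1.e+00]
```

Call:
move_arm(xyz=[[-0.0006,0,0],[-0.0006,0,0],[-0.0006,0,0],[0,0,0]], delta_rot=[[-0.14,0,0],[-0.14,0,0],[-0.14,0,0],[0,0,0]], jaw=[1,1,1,1])

```text
time: 10.75
eef_pos: [0.5146, 0.195, 0.1483]
orientation: [-0.463, 1.52, 0.462]
force: [0.3, -3.2, 6.8]
gripper_width: 0.0475
```

```bash
python3 - <<'E'
from h import *
tool()
E
```

```text
t 10.75 pos [0.5146 0.195  0.1483] yaw 0.5899 q [ 2.780e-01  4.510e-01  1.729e+00 -1.000e-03  9.600e-01 -3.120e-01] F [ 0.26 -3.22  6.75] T [-0.469 -0.12   0.037] w 0.0475
xaxis [ 1.e-03 -3.e-04 -1.e+00]
```

Call:
move_arm(xyz=[[-0.0006,0,0],[-0.0006,0,0],[-0.0006,0,0],[0,0,0]], delta_rot=[[-0.14,0,0],[-0.14,0,0],[-0.14,0,0],[0,0,0]], jaw=[1,1,1,1])

```text
time: 11.15
eef_pos: [0.5148, 0.1951, 0.1501]
orientation: [-0.787, 1.422, 0.786]
force: [0.6, -0.9, 5.6]
gripper_width: 0.0474
```

```bash
python3 - <<'E'
from h import *
tool()
E
```

```text
t 11.15 pos [0.5148 0.1951 0.1501] yaw 1.0098 q [ 2.780e-01  4.490e-01  1.728e+00 -1.000e-03  9.640e-01 -7.320e-01] F [ 0.56 -0.88  5.59] T [-0.293 -0.183  0.023] w 0.0474
xaxis [ 1.4e-03 -1.0e-04 -1.0e+00]
```

```bash
python3 - <<'E'
from h import *
d=snap('side','side3')
a=pickle.load(open('side0.pkl','rb'))['img'];b=d['img']
f=lambda x:cv2.resize(cv2.convertScaleAbs(x[202:262,218:258,::-1],alpha=1.5),None,fx=10,fy=10,interpolation=2)
cv2.imwrite('pics/cmp3.png',np.hstack([f(a),f(b)]))
E
```

```text
(no output)
```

View pics/cmp3.png

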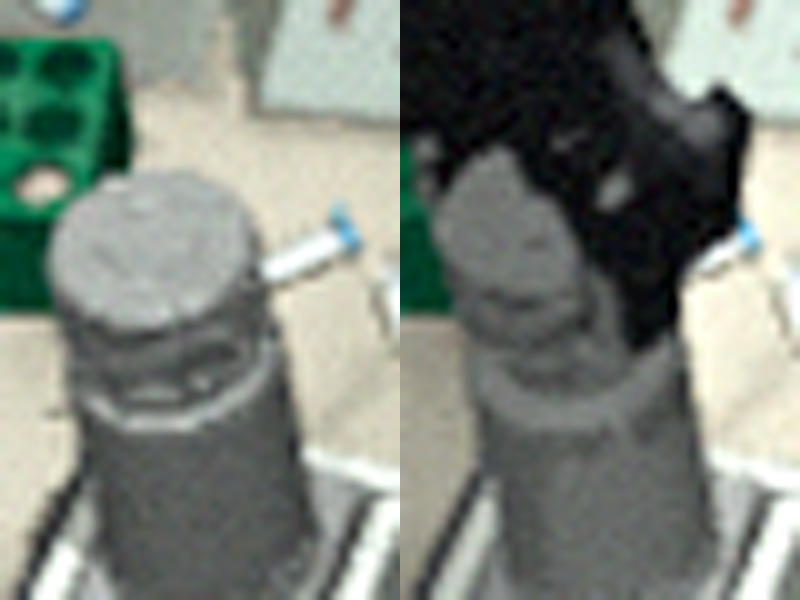

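Call:
move_arm(xyz=[[0,0,0],[0,0,0],[0,0,0]], delta_rot=[[-0.14,0,0],[-0.14,0,0],[0,0,0]], jaw=[1,1,1])

```text
time: 11.5
eef_pos: [0.5153, 0.1954, 0.1511]
orientation: [-1.0, 1.326, 0.998]
force: [-1.6, 0.9, 15.1]
gripper_width: 0.0478
```

```bash
python3 - <<'E'
from h import *
tool()
E
```

```text
t 11.5 pos [0.5153 0.1954 0.1511] yaw 1.2898 q [ 0.278  0.448  1.727 -0.     0.964 -1.012] F [-1.59  0.89 15.13] T [-0.163  0.159  0.048] w 0.0478
xaxis [ 3.e-03  6.e-04 -1.e+00]
```

Call:
move_arm(xyz=[[-0.0012,0,0],[-0.001,0,0],[0,0,0]], delta_rot=[[0,0,0],[0,0,0],[0,0,0]], jaw=[1,1,1])

```text
time: 11.8
eef_pos: [0.5142, 0.1952, 0.1515]
orientation: [-0.996, 1.331, 0.996]
force: [2.8, -0.3, -0.1]
gripper_width: 0.0477
```

```bash
python3 - <<'E'
from h import *
tool()
E
```

```text
t 11.8 pos [0.5142 0.1952 0.1515] yaw 1.285 q [ 0.278  0.447  1.727 -0.     0.968 -1.007] F [ 2.76 -0.34 -0.1 ] T [-0.081 -0.362  0.059] w 0.0477
xaxis [-0.e+00 -1.e-04 -1.e+00]
```

Call:
move_arm(xyz=[[-0.0006,0,0],[0,0,0]], delta_rot=[[0,0,0],[0,0,0]], jaw=[1,1])

```text
time: 12.0
eef_pos: [0.5139, 0.1951, 0.1519]
orientation: [-0.996, 1.332, 0.997]
force: [2.0, -0.3, -3.2]
gripper_width: 0.0474
```

```bash
python3 - <<'E'
from h import *
tool()
E
```

```text
t 12.0 pos [0.5139 0.1951 0.1519] yaw 1.285 q [ 0.278  0.446  1.727 -0.     0.97  -1.007] F [ 2.03 -0.29 -3.16] T [-0.094 -0.27  -0.002] w 0.0474
xaxis [-9.e-04 -4.e-04 -1.e+00]
```

Call:
move_arm(xyz=[[-0.0006,0,0],[0,0,0]], delta_rot=[[0,0,0],[0,0,0]], jaw=[1,1])

```text
time: 12.2
eef_pos: [0.514, 0.1952, 0.1528]
orientation: [-0.996, 1.332, 0.996]
force: [1.0, -0.9, -3.2]
gripper_width: 0.0479
```

```bash
python3 - <<'E'
from h import *
tool()
E
```

```text
t 12.2 pos [0.514  0.1952 0.1528] yaw 1.285 q [ 0.278  0.445  1.726 -0.     0.971 -1.007] F [ 0.99 -0.92 -3.22] T [-0.177 -0.12  -0.012] w 0.0479
xaxis [-6.e-04 -3.e-04 -1.e+00]
```

Force stays at the cap's weight while rising freely. A little more, still slowly.

Call:
move_arm(xyz=[[-0.0007,0,0],[-0.0007,0,0],[0,0,0]], delta_rot=[[0,0,0],[0,0,0],[0,0,0]], jaw=[1,1,1])

```text
time: 12.5
eef_pos: [0.5141, 0.1954, 0.1545]
orientation: [-0.996, 1.331, 0.996]
force: [-0.2, -0.1, -2.4]
gripper_width: 0.0474
```

```bash
python3 - <<'E'
from h import *
tool()
d=snap('side','side4')
a=pickle.load(open('side0.pkl','rb'))['img'];b=d['img']
f=lambda x:cv2.resize(cv2.convertScaleAbs(x[202:262,218:258,::-1],alpha=1.5),None,fx=10,fy=10,interpolation=2)
cv2.imwrite('pics/cmp4.png',np.hstack([f(a),f(b)]))
E
```

```text
t 12.5 pos [0.5141 0.1954 0.1545] yaw 1.285 q [ 0.278  0.443  1.725  0.     0.974 -1.007] F [-0.17 -0.15 -2.37] T [ 0.014 -0.045  0.023] w 0.0474
xaxis [-1.e-04  2.e-04 -1.e+00]
```

View pics/cmp4.png

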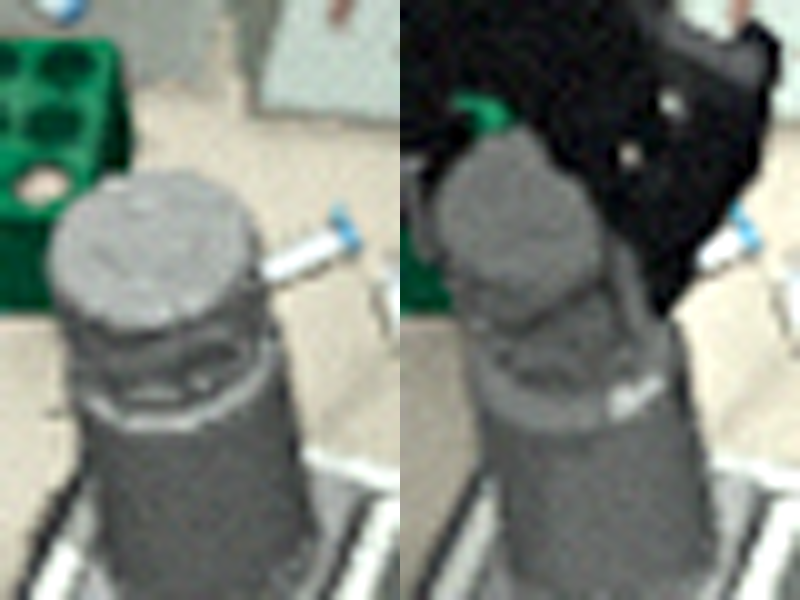

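Call:
move_arm(xyz=[[-0.004,0,0],[-0.006,0,0],[-0.008,0,0],[-0.008,0,0],[0,0,0]], delta_rot=[[0,0,0],[0,0,0],[0,0,0],[0,0,0],[0,0,0]], jaw=[1,1,1,1,1])

```text
time: 13.05
eef_pos: [0.5149, 0.1955, 0.1819]
orientation: [-0.997, 1.329, 0.995]
force: [0.2, -0.4, -2.4]
gripper_width: 0.0477
```

```bash
python3 - <<'E'
from h import *
tool()
d=snap('side','side5')
cv2.imwrite('pics/side5c.png',cv2.resize(d['img'][190:300,180:300,::-1],None,fx=5,fy=5,interpolation=2))
E
```

```text
t 13.05 pos [0.5149 0.1955 0.1819] yaw 1.285 q [ 0.278  0.407  1.702  0.     1.03  -1.007] F [ 0.16 -0.36 -2.39] T [-0.017 -0.057  0.022] w 0.0477
xaxis [ 2.3e-03  7.0e-04 -1.0e+00]
```

View pics/side5c.png

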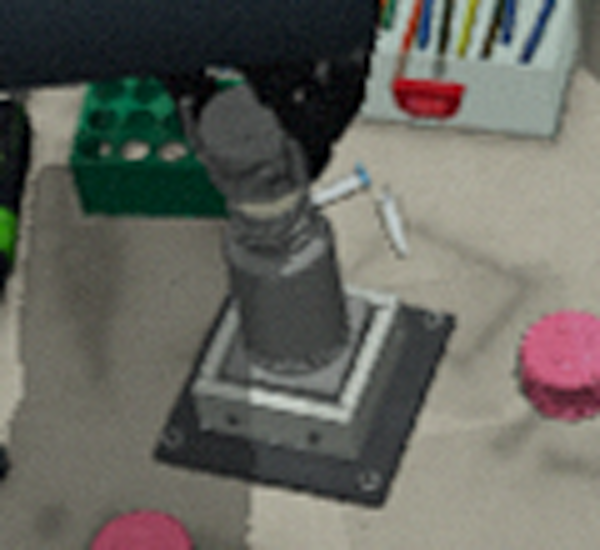

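```bash
python3 - <<'E'
from h import *
tool([.513,-.1805,.222])
t=pickle.load(open('top0.pkl','rb'))
print(onz(t,(455,195),.1),onz(t,(366,208),.05),onz(t,(412,205),.06))
E
```

```text
t 13.1 pos [0.5145 0.1953 0.1812] yaw 1.285 q [ 0.278  0.408  1.702 -0.     1.03  -1.007] F [-0.04 -0.09 -2.35] T [-0.004  0.006 -0.004] w 0.0479
xaxis [ 1.3e-03  4.0e-04 -1.0e+00]
toolshift [-0.041  -0.1045 -0.361 ]
[ 0.65816717 -0.34251403  0.1       ] [ 0.63621235 -0.11701516  0.05      ] [ 0.64226309 -0.23895877  0.06      ]
```

Call:
move_arm(xyz=[[-0.02,0,0],[-0.021,0,0],[0,-0.0105,-0.0361],[0,-0.0105,-0.0361],[0,-0.0105,-0.0361],[0,-0.0105,-0.0361],[0,-0.0105,-0.0361],[0,-0.0105,-0.0361],[0,-0.0105,-0.0361],[0,-0.0105,-0.0361],[0,-0.0105,-0.0361],[0,-0.0105,-0.0361]], delta_rot=[[0,0,0],[0,0,0],[0,0,0],[0,0,0],[0,0,0],[0,0,0],[0,0,0],[0,0,0],[0,0,0],[0,0,0],[0,0,0],[0,0,0]], jaw=[1,1,1,1,1,1,1,1,1,1,1,1])

```text
time: 14.3
eef_pos: [0.5128, -0.1822, 0.2212]
orientation: [-0.996, 1.331, 0.996]
force: [0.7, 0.2, -3.3]
gripper_width: 0.0479
```

Call:
move_arm(xyz=[[0,0,0],[0,0,0],[0,0,0],[0,0,0]], delta_rot=[[-0.085,0,0],[-0.08,0,0],[0,0,0],[0,0,0]], jaw=[1,1,1,1])

```text
time: 14.7
eef_pos: [0.5131, -0.1805, 0.2212]
orientation: [-1.118, 1.265, 1.119]
force: [0.5, 0.0, -2.6]
gripper_width: 0.048
```

```bash
python3 - <<'E'
from h import *
tool([.513,-.1805,.1])
d=snap('side','side6');cv2.imwrite('pics/side6c.png',cv2.resize(d['img'][180:330,320:480,::-1],None,fx=4,fy=4,interpolation=2))
snap('top','top6')
E
```

```text
t 14.7 pos [ 0.5131 -0.1805  0.2212] yaw 1.4479 q [-0.424  0.351  1.678 -0.     1.113 -1.872] F [ 0.54  0.04 -2.56] T [ 0.044 -0.016  0.012] w 0.048
xaxis [-4.e-04  2.e-04 -1.e+00]
toolshift [0.1212 0.     0.    ]
```

View pics/side6c.png

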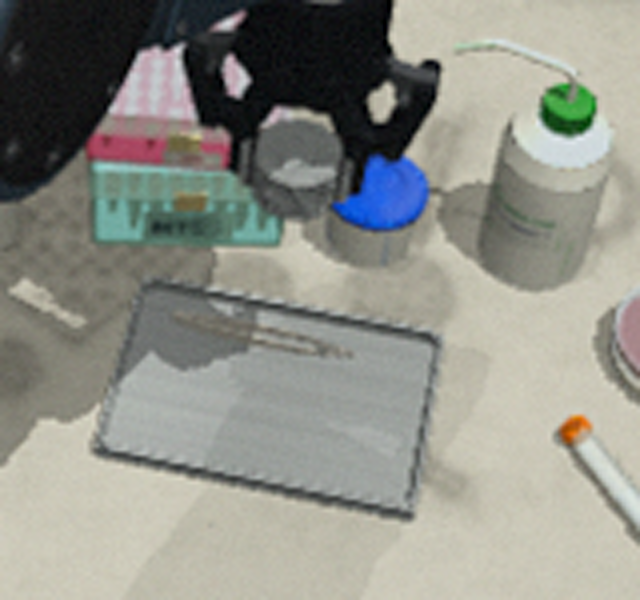

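View pics/top6.png

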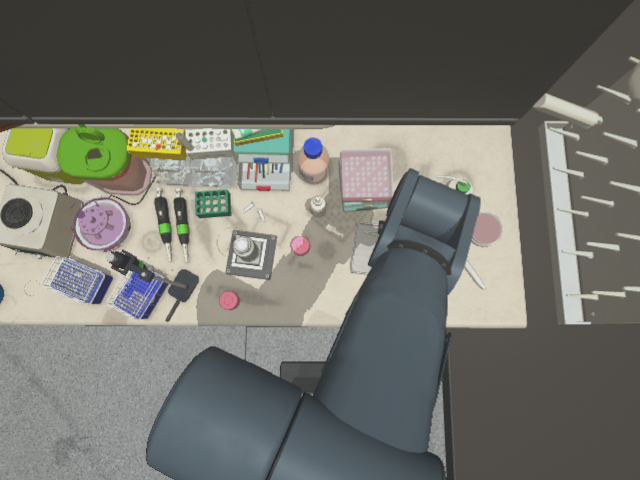

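Call:
move_arm(xyz=[[0.04,0,0],[0.04,0,0],[0.04,0,0],[0.03,0,0],[0.025,0,0],[0.02,0,0],[0.01,0,0],[0,0,0],[0,0,0]], delta_rot=[[0,0,0],[0,0,0],[0,0,0],[0,0,0],[0,0,0],[0,0,0],[0,0,0],[0,0,0],[0,0,0]], jaw=[1,1,1,1,1,1,1,1,1])

```text
time: 15.7
eef_pos: [0.5137, -0.1808, 0.0172]
orientation: [-1.12, 1.264, 1.119]
force: [0.2, -0.6, -2.5]
gripper_width: 0.0478
```

```bash
python3 - <<'E'
from h import *
tool([.513,-.1805,.01])
d=snap('side','side7');cv2.imwrite('pics/side7c.png',cv2.resize(d['img'][210:310,330:450,::-1],None,fx=6,fy=6,interpolation=2))
E
```

```text
t 15.7 pos [ 0.5137 -0.1808  0.0172] yaw 1.4497 q [-0.424  0.652  1.801 -0.     0.687 -1.874] F [ 0.15 -0.63 -2.52] T [0.02  0.008 0.031] w 0.0478
xaxis [ 9.e-04 -4.e-04 -1.e+00]
toolshift [0.0072 0.0007 0.0002]
```

View pics/side7c.png

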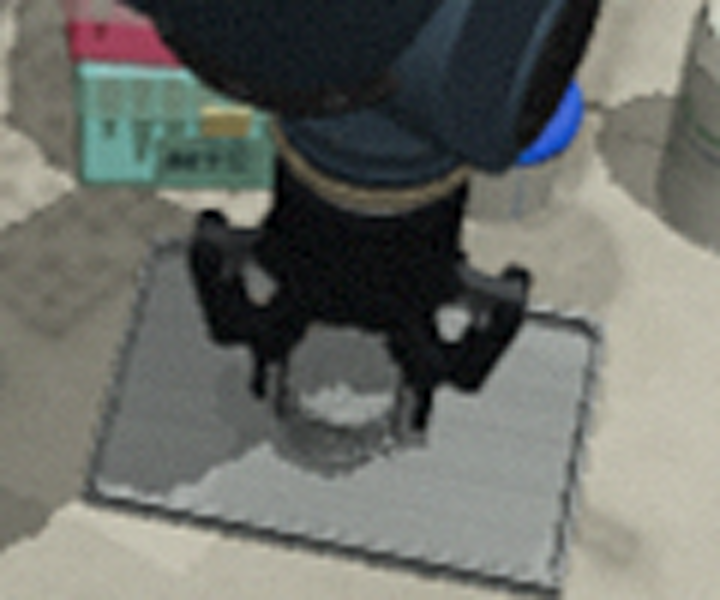

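Call:
move_arm(xyz=[[0.003,0,0],[0.003,0,0],[0,0,0],[0,0,0]], delta_rot=[[0,0,0],[0,0,0],[0,0,0],[0,0,0]], jaw=[1,1,1,1])

```text
time: 16.15
eef_pos: [0.5132, -0.1807, 0.0105]
orientation: [-1.12, 1.264, 1.12]
force: [0.1, -0.4, -2.7]
gripper_width: 0.0476
```

Call:
move_arm(xyz=[[0.0015,0,0],[0.0015,0,0],[0,0,0]], delta_rot=[[0,0,0],[0,0,0],[0,0,0]], jaw=[1,1,1])

```text
time: 16.45
eef_pos: [0.5131, -0.1806, 0.0071]
orientation: [-1.119, 1.264, 1.12]
force: [0.0, -0.5, -2.3]
gripper_width: 0.0478
```

Call:
move_arm(xyz=[[0.0008,0,0],[0.0007,0,0],[0,0,0]], delta_rot=[[0,0,0],[0,0,0],[0,0,0]], jaw=[1,1,1])

```text
time: 16.75
eef_pos: [0.5131, -0.1807, 0.0058]
orientation: [-1.12, 1.264, 1.12]
force: [0.3, 0.5, -2.6]
gripper_width: 0.0476
```

Call:
move_arm(xyz=[[0.0005,0,0],[0.0005,0,0],[0,0,0]], delta_rot=[[0,0,0],[0,0,0],[0,0,0]], jaw=[1,1,1])

```text
time: 17.05
eef_pos: [0.5132, -0.1807, 0.0048]
orientation: [-1.12, 1.264, 1.12]
force: [-0.2, -0.4, -2.4]
gripper_width: 0.048
```

Call:
move_arm(xyz=[[0.0005,0,0],[0.0005,0,0],[0,0,0]], delta_rot=[[0,0,0],[0,0,0],[0,0,0]], jaw=[1,1,1])

```text
time: 17.35
eef_pos: [0.5131, -0.1807, 0.0038]
orientation: [-1.12, 1.264, 1.12]
force: [0.4, 0.2, -2.4]
gripper_width: 0.0475
```

Call:
move_arm(xyz=[[0.0005,0,0],[0,0,0]], delta_rot=[[0,0,0],[0,0,0]], jaw=[1,1])

```text
time: 17.55
eef_pos: [0.5132, -0.1807, 0.0033]
orientation: [-1.12, 1.264, 1.12]
force: [-0.3, -0.0, -2.5]
gripper_width: 0.0476
```

Call:
move_arm(xyz=[[0.0005,0,0],[0,0,0]], delta_rot=[[0,0,0],[0,0,0]], jaw=[1,1])

```text
time: 17.75
eef_pos: [0.5132, -0.1807, 0.0029]
orientation: [-1.12, 1.264, 1.12]
force: [0.5, -0.6, -1.2]
gripper_width: 0.0479
```

Call:
move_arm(xyz=[[0.0005,0,0],[0,0,0]], delta_rot=[[0,0,0],[0,0,0]], jaw=[1,1])

```text
time: 17.95
eef_pos: [0.5132, -0.1807, 0.0029]
orientation: [-1.12, 1.264, 1.12]
force: [-3.0, 0.8, 5.9]
gripper_width: 0.0479
```

Call:
move_arm(xyz=[[0,0,0],[0,0,0],[0,0,0]], delta_rot=[[0,0,0],[0,0,0],[0,0,0]], jaw=[1,1,1], grip_force=20)

```text
time: 18.25
eef_pos: [0.5133, -0.1807, 0.0029]
orientation: [-1.12, 1.264, 1.12]
force: [-3.1, 0.5, 6.5]
gripper_width: 0.048
```

Call:
move_arm(xyz=[[0,0,0],[0,0,0],[0,0,0],[0,0,0],[0,0,0]], delta_rot=[[0,0,0],[0,0,0],[0,0,0],[0,0,0],[0,0,0]], jaw=[0.4,0.35,0.3,0.25,0.25])

```text
time: 18.75
eef_pos: [0.5132, -0.1807, 0.0024]
orientation: [-1.12, 1.264, 1.12]
force: [-0.7, 0.4, -0.1]
gripper_width: 0.0642
```

```bash
python3 - <<'E'
from h import *
tool([.513,-.1805,.01])
d=snap('side','side8');cv2.imwrite('pics/side8c.png',cv2.resize(d['img'][210:310,330:450,::-1],None,fx=6,fy=6,interpolation=2))
E
```

```text
t 18.75 pos [ 0.5132 -0.1807  0.0024] yaw 1.45 q [-0.424  0.678  1.803  0.     0.66  -1.874] F [-0.65  0.39 -0.09] T [-0.004 -0.019 -0.014] w 0.0642
xaxis [ 0.  0. -1.]
toolshift [-0.0076  0.0002  0.0002]
```

View pics/side8c.png

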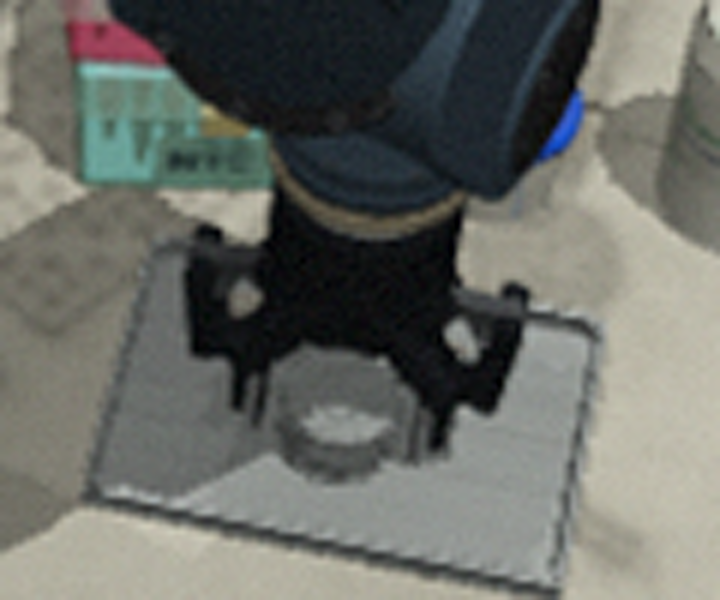

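Released, force zero. Open fully and retreat straight up.

Call:
move_arm(xyz=[[0,0,0],[0,0,0],[0,0,0],[-0.01,0,0],[-0.02,0,0],[-0.04,0,0],[-0.05,0,0],[-0.05,0,0],[-0.05,0,0],[0,0,0]], delta_rot=[[0,0,0],[0,0,0],[0,0,0],[0,0,0],[0,0,0],[0,0,0],[0,0,0],[0,0,0],[0,0,0],[0,0,0]], jaw=[0.15,0.05,0,0,0,0,0,0,0,0])

```text
time: 19.8
eef_pos: [0.5156, -0.1817, 0.2298]
orientation: [-1.128, 1.259, 1.11]
force: [0.6, 0.4, -1.0]
gripper_width: 0.0852
```

```bash
python3 - <<'E'
from h import *
tool()
d=snap('side','side9');cv2.imwrite('pics/side9c.png',cv2.resize(d['img'][180:330,190:480,::-1],None,fx=2.7,fy=2.7,interpolation=2))
t=snap('top','top9');cv2.imwrite('pics/top9c.png',cv2.resize(t['img'][200:300,210:450,::-1],None,fx=3.2,fy=3.2,interpolation=2))
E
```

```text
t 19.8 pos [ 0.5156 -0.1817  0.2298] yaw 1.4501 q [-0.424  0.341  1.67   0.     1.119 -1.874] F [ 0.56  0.38 -0.98] T [ 0.021 -0.047  0.02 ] w 0.0852
xaxis [ 0.0107 -0.0048 -0.9999]
```

View pics/side9c.png

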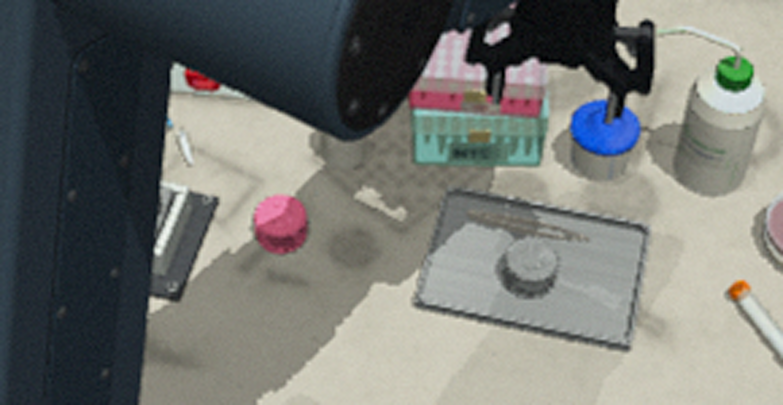

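View pics/top9c.png

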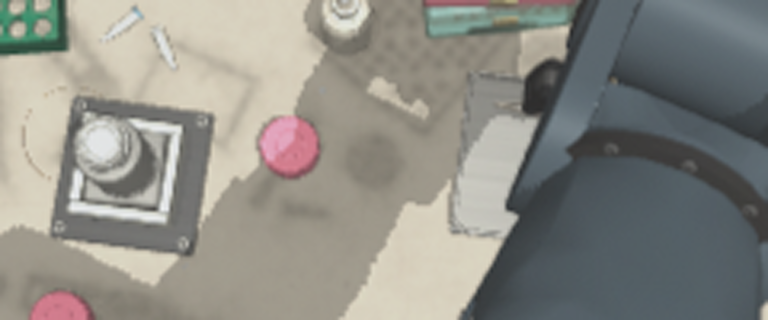

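Call:
move_arm(xyz=[[0,0,0],[0,0,0],[0,0,0]], delta_rot=[[0,0,0],[0,0,0],[0,0,0]], jaw=[0,0,0])

```text
time: 20.2
eef_pos: [0.5128, -0.1805, 0.2213]
orientation: [-1.118, 1.265, 1.121]
force: [0.5, 0.3, -0.0]
gripper_width: 0.0855
```

```bash
python3 - <<'E'
from h import *
tool(); print(job_done())
E
```

```text
t 20.2 pos [ 0.5128 -0.1805  0.2213] yaw 1.45 q [-0.424  0.351  1.678 -0.     1.115 -1.874] F [ 0.52  0.33 -0.03] T [-0.039  0.036 -0.014] w 0.0855
xaxis [-1.9e-03  8.0e-04 -1.0e+00]
the job is handed in; nothing more can be done
None
```

I broke the cap loose at 120 N grip, spun it off at 60 N following its rise, and set it down in the tray. I handed the job in at about 20 s; no verdict was reported.

**Unscrewing:** The vertical force I read stayed at 16 N or less. Before lifting, it settled at −2.4 N, which is the cap's own weight, so I took it as free of the thread.

**Last checks:**
- The final pictures show the cap flat, open side down, near the tray's centre. The forceps look undisturbed and the vessel upright in its block.
- The gripper is open and well clear, and the wrist force reads about 0 N.

**What disagreed or stayed unclear:**
- The two cameras differed by about 5 mm on where the cap was. A light touch with the fingers agreed with the top camera.
- The tool turned about 3.6 rad before the cap came free, against the roughly 2.5 rad expected. The pads or the vessel in its pocket probably gave during the first twist.
- I did not measure how far the bystanders may have moved; I only looked at the pictures.

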